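Hold a rail in the corner of the drilling jig

ROBOT

A 6-joint arm with a two-finger parallel gripper is mounted at the origin on the work surface. World frame = base frame: x ahead of the robot, y to its left, z up, the work surface at z = 0. Lengths are in m, angles in rad, forces in N, time in s.
With the tool pointing down it reaches from about 0.275 to 0.85 m from the base axis. Payload 5.2 kg.
Tool frame: the origin (TCP) lies midway between the tips of the shut fingers; the grasp point (between the pads) lies 19 mm behind it; z points along the fingers, y is the direction in which the jaws open and shut (so a half turn about z gives the same grasp; the last joint's range is limited). The gripper opens to 85 mm and grips with 20 to 120 N. Pads are 22 mm wide; open, the fingers measure 114 mm over their backs; the gripper's body (76 mm by 85 mm) begins 54 mm behind the grasp point. The pads swing forward as they close: fully open they stand 13 mm farther back than shut.
Start: joints at [1.096, 0.259, 1.535, -0, 1.348, -0.203], TCP at [0.148, 0.53, 0.231] pointing down, gripper open.
Joint ranges: [-3.14, 3.14], [-0.91, 2.08], [0.19, 2.58], [-1.22, 4.36], [0.22, 2.71], [-3.12, 3.12]. Speed limits (rad/s): [2.57, 2.57, 3.14, 3.14, 3.14, 3.14].

INTERFACE

Orientations are given as [roll, pitch, yaw] about the fixed x, y, z axes, in that order (R = Rz(yaw) Ry(pitch) Rx(roll)).
In Python, from cell import state, snapshot, calibration, job_done gives the robot as it stands.
- The arm moves only by the tool drive_tool, never from a script. Its argument "targets" is a list of rows, each a list of 3 entries, a list of its own where there are three numbers: the shift along the world's x, y, z as a fraction of full scale, then the turn, a rotation vector about the world's x, y, z as a fraction of full scale, then the gripper command: -1 is shut, 1 is fully open, values between are in proportion. In form: [[[x, y, z], [wx, wy, wz], claw], ...]. A call has 1 to 12 rows; each row is the pose to reach, as a shift and turn from the pose commanded when the call began, turning the shorter way round; what a row does not reach only later rows make up. Full scale, the value 1, is 500 mm for a shift and 360 degrees for a turn. A row lasts 1/8 s, in which the tool goes at most 62.5 mm and 10.7 degrees, less where a joint would pass 70% of its speed; a pose out of reach is approached as far as the arm can. A call with a number of a shift or a turn outside -1 to 1 is refused whole. A call with a gripper value outside its range is refused whole. The fingers move at their own pace and stop on an object; "newtons" is the grip in N (left out, the last holds). Time passes only in rows, so rows that repeat a pose let the fingers close. It gives the time, the measured TCP pose, the force and the opening at its end, in the units of the state.
- state(): the state, without advancing time (a new reading comes with each control period).
- snapshot(name): name is "scene" or "top"; returns (picture, depth): 400x640x3 uint8, red, green, blue; 400x640 float32, m along the optical axis (not along the pixel's ray), 0 where there is no reading.
- calibration(name): a dict with "fx", "fy", "cx", "cy" (pixels), "view" (4x4, takes a point from world to camera coordinates). Camera axes: x right, y up, looking along -z (the intrinsics and any distortion apply to the point x, -y, -z); pixel columns grow to the right and rows downward; lengths in m; the calibration is good to about 2 mm. A picture is of the moment at which its call begins. calibration takes no time and is no camera call.
- job_done(): hands the job in, once; it reports no verdict.
The state is a dict: "t": time; "joint_positions": joint angles; "qvel": joint speeds; "tau": joint torques, N m; "ee_pos": TCP position; "tool_rot": TCP orientation; "wrist_force": force on the tool from outside, world axes, zero at the start; "wrist_torque": the same for the moment, N m; "finger_gap": finger opening in m.
Only numpy, scipy, OpenCV 4.12 (cv2) and the standard library are available. Lean on these libraries where they do the work, as an engineer would, in place of code of your own. Each camera call takes 0.05 s, during which the arm holds its last target.

TASK

Pick up the pine rail from the bench and lay it flat on the baseboard of the drilling jig, then slide it, square end first, under the overhanging guide plate until it sits flush along the low fence with its square end home against the end stop. Finish with the rail still in the gripper, pressed firmly against fence and stop at once, so that a colleague can drill it: do not let go. Leave the drill, the tin, the offcut and the glue bottle where they are.

Things in the scene. Friction and masses are not known exactly. Their poses are not given: they have to be found in the camera images.
- rail: the loose workpiece, about 0.2 kg: a pale pine rail 45 x 45 mm in section, 200 mm long, with a stub tenon (25 long, 30 wide, 15 mm thick, centred) on one end only. Starts lying on the bench. Origin: centre of the underside of the 45 x 45 mm part, midway along its 200 mm. +x runs along the rail towards its plain square end, z up
- rail_end (a point): centre of the rail's plain square end face (100 mm along the rail's +x from its origin, 22.5 mm above its underside)
- rail_shoulder (a point): centre of the rail's other end, at the root of the tenon (100 mm along the rail's -x, 22.5 mm above its underside)
- jig: the drilling jig, screwed to the bench, waxed (friction with the rail about 0.4). Plywood baseboard 15 mm thick, x -90 to +45 mm, y -210 to +55 mm of its frame. Origin: on the bench surface (z = 0), right below the corner where the inner faces of fence and stop meet. The fence runs along the jig's y on the +x side, the stop stands at the +y end: the work belongs at x < 0, y < 0
- corner (a point): the corner itself on top of the baseboard, 15 mm above the jig's origin, with the jig's axes: fence face in the plane x = 0, stop face in the plane y = 0. Home, the rail lies along y with its square end towards +y and touching y = 0, its centre line at x = -22.5 mm
- fence: the low wooden fence of the jig, 30 mm thick (x 0 to 30 mm), 15 mm high above the baseboard, so a rail standing 45 mm high can be gripped across its width above it; it runs from y = -190 to -6 mm (a small chip gap at the corner). Origin at the corner
- stop: the wooden end stop block of the jig, x -65 to +30 mm, y 0 to 40 mm, 50 mm high above the baseboard; it carries the guide plate. Origin at the corner
- guide: the aluminium guide plate screwed on top of the stop, 10 mm thick, x -65 to +30 mm; it overhangs the corner down to y = -55 mm, with its underside 50 mm above the baseboard (5 mm over a rail lying flat); a steel drill bush 6 mm high stands on it. Origin right above the corner, at the underside of the plate
- drill: bystander: cordless drill lying on its side, about 220 x 200 x 62 mm; origin at its underside
- tin: bystander: closed grey tin with a pale label, 93 mm across, 66 mm high; origin at the centre of its underside
- offcut: bystander: short plain pine offcut 80 x 45 x 45 mm without tenon; origin at the centre of its underside
- glue: bystander: white glue bottle, 56 mm across, 130 mm high; origin at the centre of its underside
Not all that is in view belongs to the job. Of the things that look like the rail, the larger one is meant.

How it is judged:
On the way:
1. the rail lies flat in the jig with its square end under the guide plate (y of rail_end in the frame of corner between -0.05 and 0.003 m and x of rail_end in the frame of corner between -0.065 and 0 m and z of rail_end in the frame of corner below 0.028 m), for 0.1 s.
At the end, for the whole second after the job is handed in: Rail flat on the baseboard (within 3 mm), square end within 2.5 mm of the stop face, side within 2.5 mm (tenon end 3 mm) of the fence face, pressing on fence and stop with over 1.5 N each, still, and held by the gripper (over 3 N on the fingers) (y of rail_end in the frame of corner between -0.0025 and 0.0025 m and x of rail_end in the frame of corner between -0.025 and -0.02 m and x of rail_shoulder in the frame of corner between -0.0255 and -0.0195 m and z of each of rail_end, rail_shoulder in the frame of corner below 0.0255 m and contact force between rail and fence above 1.5 N and contact force between rail and stop above 1.5 N and contact force between the fingers and rail above 3 N and linear speed of rail below 0.01 m/s); the arm keeps its last pose, push and grip.
It fails at once if a bystander was pushed more than 20 mm (distance of any of drill, tin, offcut, glue from where it was at the start of the episode above 0.02 m).
It also fails if it takes over 58 s, if anything falls off the work surface, if the arm or the gripper's body presses on something with over 40 N, if the wrist force passes 120 N, or if a joint passes its speed limit or range.

## Working session

There is one attempt and no reset: what is moved stays moved. The work goes in short steps, Python scripts to look and compute and a tool call to move; the robot and the scene stay as the last step left them, time stands still between calls to the robot, and variables do not carry over. Pictures are saved under pics/ and viewed, and the job is handed in when it is done.

Besides the shell and the picture viewer there is one more tool, called after ">>>" as name(argument=value, ...), one argument or row to a line, values as JSON. drive_tool: Moves the arm, as the interface text tells. Its arguments: {"type":"object","properties":{"targets":{"type":"array"},"newtons":{"type":"number"}},"required":["targets"]}

```bash
ls; mkdir -p pics
python3 - <<'E'
from cell import *
import numpy as np,cv2
print(state())
for n in("scene","top"):
    p,d=snapshot(n);np.savez(f"pics/{n}0.npz",p=p,d=d);cv2.imwrite(f"pics/{n}0.png",p[:,:,::-1]);c=calibration(n);print(n,c, (d==0).mean())
E
```

```text
pics
{'t': 0.0, 'joint_positions': array([ 1.09619452e+00,  2.59376500e-01,  1.53610847e+00, -1.24276865e-05,
        1.34800790e+00, -2.02782850e-01]), 'qvel': array([ 1.57567467e-04,  1.18931954e-04,  7.49052467e-05, -1.26685992e-04,
       -5.92987395e-05,  4.99760264e-04]), 'tau': array([-3.15644291e-03, -4.46027148e+01, -2.90564239e+01, -6.88821747e-04,
        1.17137664e-02, -1.88415930e-05]), 'ee_pos': array([0.14738544, 0.52932089, 0.23044649]), 'tool_rot': array([-3.13972893e+00, -3.70828837e-04,  2.86977611e+00]), 'wrist_force': array([ 0.2395958 , -1.06599577,  0.33613691]), 'wrist_torque': array([-0.04967203, -0.00594396, -0.06329437]), 'finger_gap': 0.08515229462594406}
scene {'fx': 384.53629429569725, 'fy': 384.53629429569725, 'cx': 321.5296417185861, 'cy': 204.95225972878455, 'view': array([[-0.25405256,  0.96718603, -0.00291286,  0.10317065],
       [-0.6292748 , -0.16300422,  0.7598966 ,  0.29470235],
       [ 0.73448657,  0.19488667,  0.65003744, -1.57113455],
       [ 0.        ,  0.        ,  0.        ,  1.        ]])} 0.00418359375
top {'fx': 407.92494061244884, 'fy': 407.92494061244884, 'cx': 319.0698996072675, 'cy': 192.24021063301936, 'view': array([[-0.00294875, -0.99998969,  0.0034534 ,  0.0084127 ],
       [ 0.97929353, -0.00218863,  0.20243367, -0.54089213],
       [-0.20242402,  0.00397882,  0.97928989, -1.24655242],
       [ 0.        ,  0.        ,  0.        ,  1.        ]])} 0.0038828125
```

View pics/scene0.png

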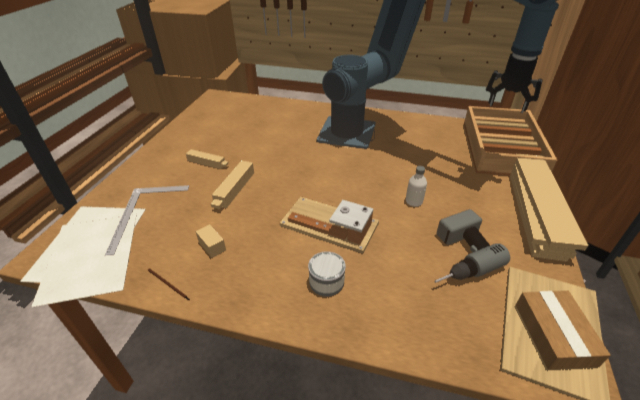

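View pics/top0.png

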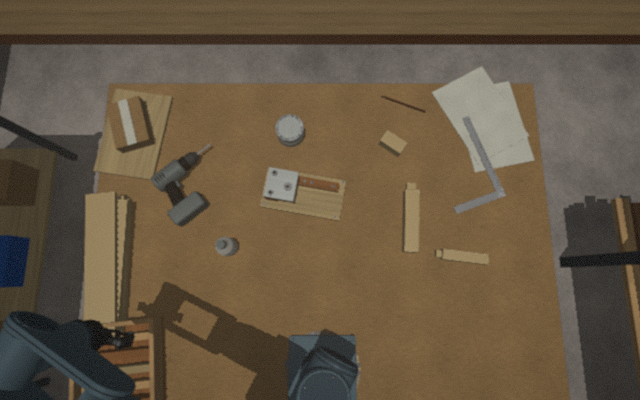

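Candidates for the rail, in top-view pixels: the long piece at (411,218), the smaller tenoned piece at (463,256), the plain offcut at (393,142), and the boards at far left (105,255). The larger tenoned one at (411,218) fits the description, so I'll check it in a close crop.

```bash
cat > h.py <<'E'
import numpy as np,cv2
from cell import *
def cloud(n,d):
    c=calibration(n);V=c['view'];v,u=np.mgrid[0:400,0:640]
    P=np.stack([(u-c['cx'])/c['fx']*d,-(v-c['cy'])/c['fy']*d,-d],-1)
    return (P-V[:3,3])@V[:3,:3]
def ray(n,uv,z):
    c=calibration(n);V=c['view'];uv=np.atleast_2d(np.array(uv,float))
    r=np.stack([(uv[:,0]-c['cx'])/c['fx'],-(uv[:,1]-c['cy'])/c['fy'],-np.ones(len(uv))],-1)@V[:3,:3]
    o=-V[:3,3]@V[:3,:3]
    return o+r*((z-o[2])/r[:,2])[:,None]
def proj(n,P):
    c=calibration(n);V=c['view'];q=np.atleast_2d(P)@V[:3,:3].T+V[:3,3]
    return np.stack([c['cx']+c['fx']*q[:,0]/-q[:,2],c['cy']-c['fy']*q[:,1]/-q[:,2]],-1)
E
python3 - <<'E'
from h import *
T=np.load("pics/top0.npz")
im=T['p'][:,:,::-1]
a=cv2.resize(im[170:275,250:355],(500,500),interpolation=cv2.INTER_CUBIC)  # jig
b=cv2.resize(im[170:275,390:495],(500,500)[:2],interpolation=cv2.INTER_CUBIC)
a=cv2.resize(im[155:230,250:355],None,fx=3.8,fy=3.8,interpolation=cv2.INTER_CUBIC);b=cv2.resize(im[175:275,395:495],None,fx=3.8,fy=3.8,interpolation=cv2.INTER_CUBIC)
h=max(a.shape[0],b.shape[0]);o=np.zeros((h,a.shape[1]+b.shape[1],3),np.uint8);o[:a.shape[0],:a.shape[1]]=a;o[:b.shape[0],a.shape[1]:]=b
cv2.imwrite("pics/crop.png",np.clip(o*1.5,0,255))
for n in("top","scene"):
    D=np.load(f"pics/{n}0.npz");P=cloud(n,D['d']);z=P[...,2]
    m=(P[...,0]>.2)&(P[...,0]<.9)&(abs(P[...,1])<.5)
    print(n,"bench z",np.median(z[m&(abs(z)<.02)]),z[m&(abs(z)<.008)].std())
    for lo,hi in((.037,.05),(.05,.09),(.009,.02),(.024,.034)):
        k=(m&(z>lo)&(z<hi)).astype(np.uint8);N,L,S,C=cv2.connectedComponentsWithStats(k)
        for i in range(1,N):
            if S[i,4]>60:
                q=P[L==i];r=cv2.minAreaRect((q[:,:2]*1000).astype(np.float32))
                print(lo,S[i,:5],np.round(C[i]),"z",np.round(np.median(q[:,2]),4),np.round(r[0],1),np.round(r[1],1),round(r[2],1))
E
```

```text
top bench z -0.0009407624183986121 0.002720555972592307
0.037 [380 130  28  24 316] [393. 142.] z 0.0435 [ 714.6 -240.2] [79.5 46.8] 55.2
0.037 [166 152  32  55 490] [179. 180.] z 0.0454 [594.3 459.8] [ 66.8 188.9] 75.1
0.037 [404 189  16  64 902] [412. 221.] z 0.0438 [ 452.9 -288.4] [ 47.4 200.8] 86.2
0.05 [276 115  28  27 613] [289. 128.] z 0.0648 [755.7 103.4] [90.4 88.9] 0.7
0.05 [165 154  28  30 290] [176. 168.] z 0.0564 [626.6 466.5] [ 51.  117.5] 35.3
0.05 [264 168  35  34 911] [281. 184.] z 0.0741 [564.5 127. ] [95.4 96.4] 79.7
0.05 [167 191  38  34 626] [186. 208.] z 0.0603 [493.2 429. ] [ 60.  115.2] 39.9
0.05 [216 237  20  19 140] [228. 247.] z 0.0822 [370.5 295.3] [53.9 52.9] 32.3
0.009 [ 260  173   87   48 1803] [312. 200.] z 0.0141 [546.7  59.6] [265.5 136.2] 79.7
0.024 [297 176  43  16 355] [318. 184.] z 0.0288 [575.6  10.2] [138.   30.8] 79.4
0.024 [407 183  10   7  64] [411. 186.] z 0.029 [ 566.3 -295.7] [29.8 20.8] 88.3
0.024 [442 249  39  15 321] [461. 256.] z 0.0309 [ 340.1 -440.8] [118.5  32.9] 83.0
scene bench z 0.0027482608962708707 0.0016053032064433275
0.037 
[... 1367 characters left out ...]
[30.4 83.5] 15.0
0.024 [192 155  36  10  94] [211. 160.] z 0.0278 [ 356.5 -430.8] [ 36. 133.] 9.5
0.024 [211 167  43  40 157] [228. 193.] z 0.03 [ 471.2 -269.2] [ 42.4 225.9] 74.9
0.024 [288 211  77  32 516] [322. 226.] z 0.0316 [585.7  56.1] [230.6  35.4] 79.6
0.024 [437 228  35  18  87] [455. 237.] z 0.029 [532.1 416.8] [96.9 36.5] 81.7
0.024 [197 236  28  17  61] [212. 246.] z 0.0293 [ 719.7 -235.3] [73.3 46.5] 55.2
0.024 [451 271  37   8  66] [468. 275.] z 0.0301 [667.9 456.3] [12.9 94.9] 21.8
0.024 [309 278  35  14  85] [326. 286.] z 0.0291 [787.9 110.6] [34.  85.7] 10.6[ WARN:0@0.697] global loadsave.cpp:1063 imwrite_ Unsupported depth image for selected encoder is fallbacked to CV_8U.
```

View pics/crop.png

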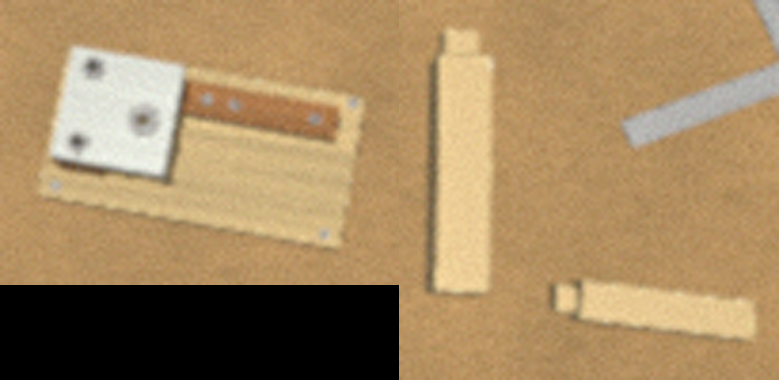

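The crop confirms it. The rail is at (411,218) with its tenon towards world +x, and the small piece at (463,256) is the decoy. The measurements are:
- **Rail:** centre about (454, -288) mm, axis about -3.5°.
- **Jig:** yaw about -10.3°, corner about (583, 132) mm.

I'm moving towards the rail now.

>>> drive_tool(
  targets=[
    [[0.06,-0.1,0],[0,0,0.0],1],
    [[0.12,-0.2,0],[0,0,0.01],1],
    [[0.19,-0.3,0],[0,0,0.02],1],
    [[0.26,-0.4,0],[0,0,0.033],1],
    [[0.33,-0.5,0],[0,0,0.033],1],
    [[0.4,-0.6,0],[0,0,0.033],1],
    [[0.47,-0.7,0],[0,0,0.033],1],
    [[0.52,-0.8,0],[0,0,0.033],1],
    [[0.55,-0.9,0],[0,0,0.033],1],
    [[0.57,-1,0],[0,0,0.033],1],
    [[0.57,-1,0],[0,0,0.033],1],
  ],
  newtons=60,
)

```text
t: 1.48
ee_pos: [0.4332, 0.0267, 0.2309]
tool_rot: [-3.141, -0.001, 3.072]
wrist_force: [0.2, -0.2, -0.2]
finger_gap: 0.0855
```

>>> drive_tool(
  targets=[
    [[0.01,-0.1,0],[0,0,0],1],
    [[0.02,-0.2,0],[0,0,0],1],
    [[0.03,-0.3,0],[0,0,0],1],
    [[0.04,-0.4,0],[0,0,0],1],
    [[0.042,-0.5,0],[0,0,0],1],
    [[0.042,-0.6,-0.05],[0,0,0],1],
    [[0.042,-0.634,-0.15],[0,0,0],1],
    [[0.042,-0.634,-0.24],[0,0,0],1],
    [[0.042,-0.634,-0.24],[0,0,0],1],
    [[0.042,-0.634,-0.24],[0,0,0],1],
    [[0.042,-0.634,-0.24],[0,0,0],1],
  ],
)

```text
t: 2.85
ee_pos: [0.4551, -0.2877, 0.1137]
tool_rot: [-3.139, 0.003, 3.078]
wrist_force: [0.1, -0.2, 1.0]
finger_gap: 0.0856
```

Run:
```python
from h import *
print(state()['ee_pos'],state()['tool_rot'])
p,d=snapshot("top");q,e=snapshot("scene")
a=cv2.resize(p[130:290,340:500,::-1],(400,400),interpolation=3);b=cv2.resize(q[110:270,150:310,::-1],(400,400),interpolation=3)
cv2.imwrite("pics/g1.png",np.hstack([a,b]))
```

```text
[ 0.45506581 -0.28768895  0.11367554] [-3.13887583  0.00325831  3.07808548]
```

View pics/g1.png

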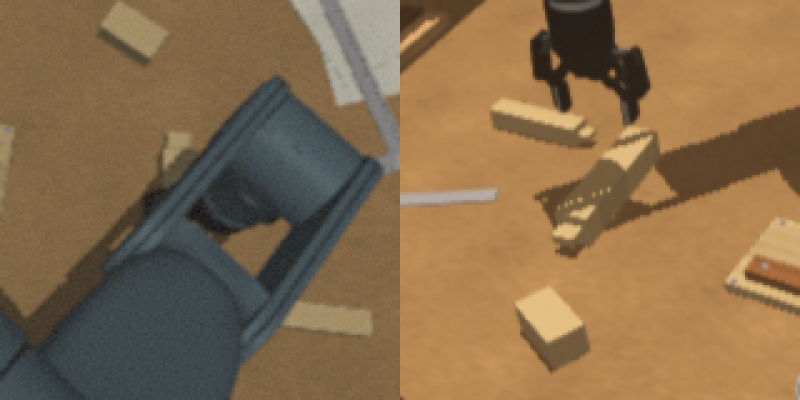

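The right half of the picture shows the open fingers at (560,105) and (628,118), above and on either side of the rail at (605,190). I'm descending to grip it.

>>> drive_tool(
  targets=[
    [[0,0,-0.06],[0,0,0],1],
    [[0,0,-0.12],[0,0,0],1],
    [[0,0,-0.17],[0,0,0],1],
    [[0,0,-0.192],[0,0,0],1],
    [[0,0,-0.192],[0,0,0],1],
    [[0,0,-0.192],[0,0,0],1],
    [[0,0,-0.192],[0,0,0],1],
  ],
)

```text
t: 3.82
ee_pos: [0.4542, -0.2877, 0.0164]
tool_rot: [-3.14, 0.002, 3.077]
wrist_force: [0.6, -0.1, -0.3]
finger_gap: 0.0852
```

>>> drive_tool(
  targets=[
    [[0,0,0],[0,0,0],-1],
    [[0,0,0],[0,0,0],-1],
    [[0,0,0],[0,0,0],-1],
    [[0,0,0],[0,0,0],-1],
    [[0,0,0],[0,0,0],-1],
    [[0,0,0],[0,0,0],-1],
    [[0,0,0],[0,0,0],-1],
    [[0,0,0],[0,0,0],-1],
  ],
  newtons=60,
)

```text
t: 4.82
ee_pos: [0.4539, -0.2875, 0.0157]
tool_rot: [-3.141, 0.001, 3.077]
wrist_force: [-0.4, 1.1, 5.0]
finger_gap: 0.0437
```

>>> drive_tool(
  targets=[
    [[0,0,0.04],[0,0,0],-1],
    [[0,0,0.1],[0,0,0],-1],
    [[0,0,0.16],[0,0,0],-1],
    [[0,0,0.22],[0,0,0],-1],
    [[0,0,0.24],[0,0,0],-1],
    [[0,0,0.24],[0,0,0],-1],
    [[0,0,0.24],[0,0,0],-1],
  ],
)

```text
t: 5.7
ee_pos: [0.4528, -0.2864, 0.1337]
tool_rot: [3.14, -0.002, 3.077]
wrist_force: [0.2, 0.4, -1.8]
finger_gap: 0.044
```

Run:
```python
from h import *
s=state();print(s['ee_pos'],s['tool_rot'],s['wrist_force'],s['wrist_torque'],s['finger_gap'])
q,e=snapshot("scene");np.savez("pics/s2.npz",p=q,d=e)
b=cv2.resize(q[90:250,150:350,::-1],(800,640)[:2],interpolation=3);b=cv2.resize(b,(700,560))
cv2.imwrite("pics/g2.png",b)
```

```text
[ 0.45284861 -0.28644144  0.13372283] [ 3.13968908e+00 -2.21179594e-03  3.07709040e+00] [ 0.15055776  0.4054751  -1.76521676] [-0.00049325  0.0046125   0.00331204] 0.0439815526385066
```

View pics/g2.png

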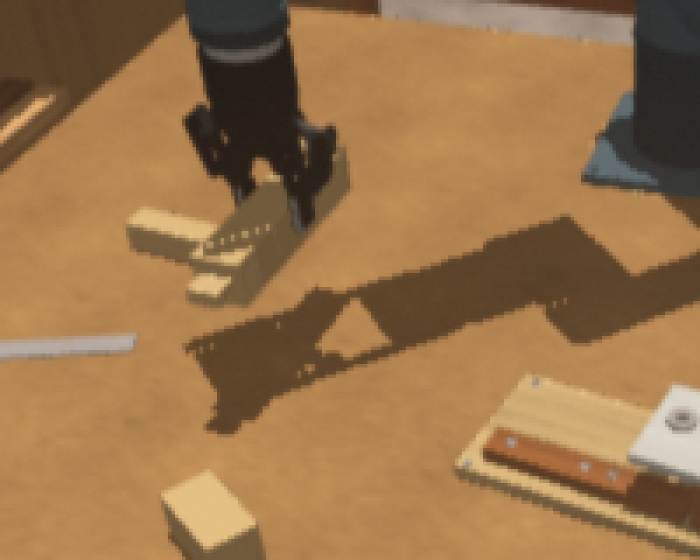

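The rail is held level in the jaws: tenon at (210,288), near fingertip at (300,222), midway along the rail. I'm carrying it to the jig and turning it by -96.6°.

>>> drive_tool(
  targets=[
    [[0.01,0.04,0],[0,0,-0.02],-1],
    [[0.03,0.09,0],[0,0,-0.045],-1],
    [[0.045,0.14,0],[0,0,-0.07],-1],
    [[0.06,0.19,0],[0,0,-0.095],-1],
    [[0.075,0.25,0],[0,0,-0.12],-1],
    [[0.09,0.31,0],[0,0,-0.145],-1],
    [[0.1,0.37,0],[0,0,-0.17],-1],
    [[0.115,0.42,0],[0,0,-0.195],-1],
    [[0.13,0.47,0],[0,0,-0.22],-1],
    [[0.14,0.51,0],[0,0,-0.245],-1],
    [[0.145,0.524,0],[0,0,-0.2683],-1],
    [[0.145,0.524,0],[0,0,-0.2683],-1],
  ],
)

```text
t: 7.25
ee_pos: [0.5256, -0.0245, 0.1342]
tool_rot: [-3.14, -0.0, 1.394]
wrist_force: [0.1, -0.3, -2.1]
finger_gap: 0.0443
```

>>> drive_tool(
  targets=[
    [[0,0,-0.05],[0,0,0],-1],
    [[0,0,-0.1],[0,0,0],-1],
    [[0,0,-0.1],[0,0,0],-1],
    [[0,0,-0.1],[0,0,0],-1],
  ],
)

```text
t: 7.75
ee_pos: [0.5265, -0.0256, 0.0858]
tool_rot: [3.141, 0.0, 1.392]
wrist_force: [-0.2, -0.5, -2.1]
finger_gap: 0.044
```

Run:
```python
from h import *
s=state();print(s['ee_pos'],s['tool_rot'],s['wrist_force'],s['wrist_torque'],s['finger_gap'])
q,e=snapshot("scene");p,d=snapshot("top");np.savez("pics/s3.npz",p=q,d=e,tp=p,td=d)
b=cv2.resize(q[130:260,240:400,::-1],None,fx=4.5,fy=4.5,interpolation=3)
cv2.imwrite("pics/g3.png",b)
cv2.imwrite("pics/g3t.png",cv2.resize(p[150:250,230:390,::-1],None,fx=4.5,fy=4.5,interpolation=3))
```

```text
[ 0.52646796 -0.0256307   0.08576259] [3.14120773e+00 1.10910128e-04 1.39231516e+00] [-0.16186246 -0.48247339 -2.08971306] [ 0.01634671  0.05222883 -0.0497989 ] 0.04397941254674859
```

View pics/g3.png

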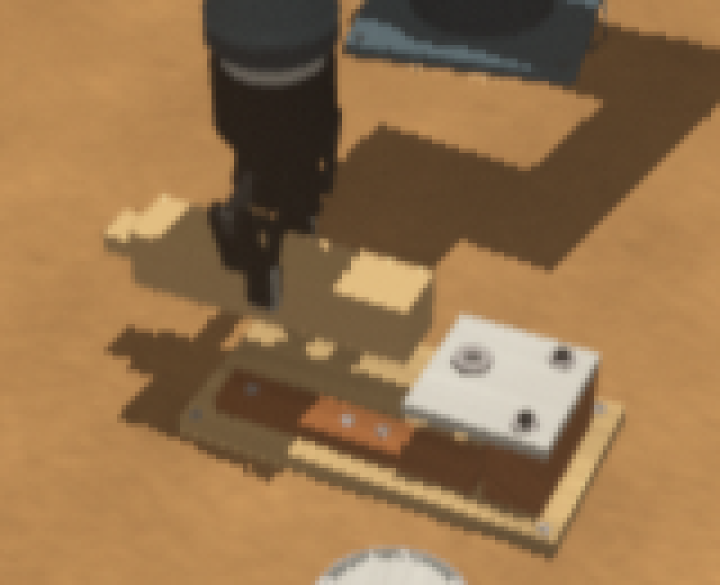

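View pics/g3t.png

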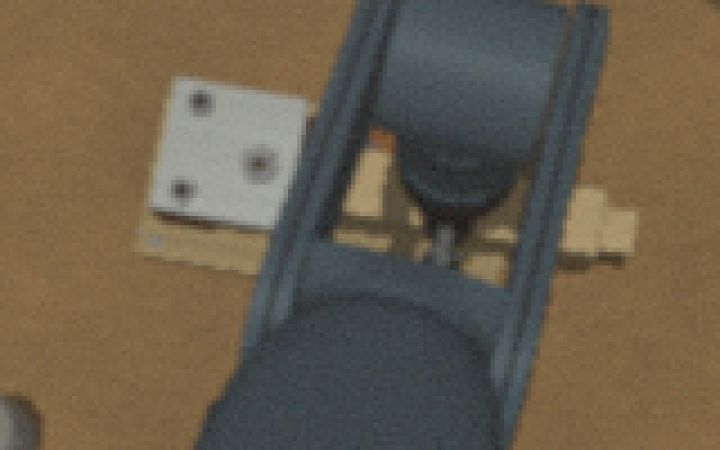

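The scene crop shows the rail above the baseboard. Its square end at (430,300) lies just short of the guide plate's edge at (430,370), and the tenon is at (120,225). I'll measure where the end is relative to the corner.

Run:
```python
from h import *
D=np.load("pics/s3.npz")
a=np.deg2rad(-10.3);R=np.array([[np.cos(a),-np.sin(a)],[np.sin(a),np.cos(a)]]);o=np.array([.5835,.132])
for n,k in(("scene",'d'),("top",'td')):
    P=cloud(n,D[k]);J=(P[...,:2]-o)@R;z=P[...,2]
    m=(z>.110)&(z<.122)&(J[...,0]>-.07)&(J[...,0]<.02)&(J[...,1]>-.3)&(J[...,1]<0)
    q=J[m]*1000
    e=q[(q[:,1]>-100)|(q[:,1]<-235)]
    print(n,m.sum(),np.median(z[m]),"y",np.percentile(q[:,1],[1,3,97,99]),"x end",np.percentile(q[(q[:,1]>-105)][:,0],[2,98]),"x tenon",np.percentile(q[(q[:,1]<-230)][:,0],[2,98]))
```

```text
scene 644 0.1174498587050081 y [-266.28611841 -262.32282229  -69.67040494  -68.38321657] x end [-50.27615069  -5.38715515] x tenon [-48.40756513  -3.70132609]
top 375 0.1143624483224392 y [-268.30589349 -266.88881943 -102.13950281 -100.25894787] x end [-50.85987171  -9.23144041] x tenon [-51.13119674  -8.08258369]
```

>>> drive_tool(
  targets=[
    [[0,0,-0.03],[0,0,0],-1],
    [[0,0,-0.06],[0,0,0],-1],
    [[0,0,-0.085],[0,0,0],-1],
    [[0,0,-0.1],[0,0,0],-1],
    [[0,0,-0.106],[0,0,0],-1],
    [[0,0,-0.11],[0,0,0],-1],
    [[0,0,-0.112],[0,0,0],-1],
    [[0,0,-0.112],[0,0,0],-1],
  ],
)

```text
t: 8.85
ee_pos: [0.5262, -0.0252, 0.0307]
tool_rot: [3.141, 0.0, 1.392]
wrist_force: [-3.8, 0.5, 8.2]
finger_gap: 0.0439
```

Run:
```python
from h import *
s=state();print(s['ee_pos'],s['tool_rot'],s['wrist_force'],s['wrist_torque'],s['finger_gap'])
q,e=snapshot("scene")
b=cv2.resize(q[130:260,240:400,::-1],None,fx=4.5,fy=4.5,interpolation=3)
cv2.imwrite("pics/g4.png",b)
```

```text
[ 0.52618918 -0.02517371  0.0307131 ] [3.14105849e+00 1.45638029e-04 1.39151829e+00] [-3.75789799  0.48024925  8.16431153] [ 0.14717796  0.84414124 -0.04452268] 0.04393442438591674
```

View pics/g4.png

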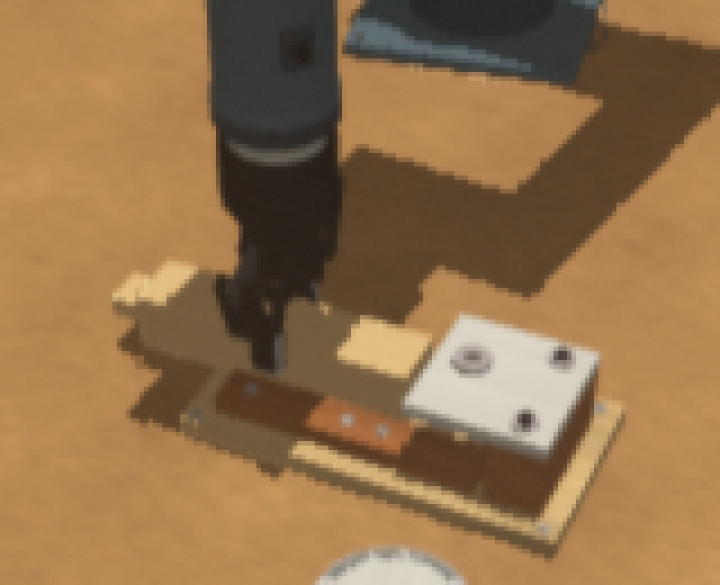

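The rail is flat on the baseboard, with light contact of about 8 N. I'm now sliding it under the guide along the jig's y axis.

>>> drive_tool(
  targets=[
    [[0.0018,0.0098,0.001],[0,0,0],-1],
    [[0.0054,0.0295,0.001],[0,0,0],-1],
    [[0.009,0.049,0.001],[0,0,0],-1],
    [[0.0125,0.069,0.001],[0,0,0],-1],
    [[0.016,0.0885,0.001],[0,0,0],-1],
    [[0.0195,0.106,0.001],[0,0,0],-1],
    [[0.0195,0.106,0.001],[0,0,0],-1],
  ],
)

```text
t: 9.78
ee_pos: [0.5372, 0.0291, 0.0308]
tool_rot: [3.139, -0.001, 1.392]
wrist_force: [0.4, 1.0, 6.5]
finger_gap: 0.0439
```

```bash
cat > st.py <<'E'
from h import *
a=np.deg2rad(-10.3);R=np.array([[np.cos(a),-np.sin(a)],[np.sin(a),np.cos(a)]]);o=np.array([.5835,.132])
def st():
    s=state();f=s['wrist_force'];print("t",s['t'],"jig TCP mm",np.round((s['ee_pos'][:2]-o)@R*1000,2),"z",round(s['ee_pos'][2]*1000,2),"yaw",round(np.degrees(s['tool_rot'][2]),2),"F jig",np.round(f[:2]@R,1),round(f[2],1),"M",np.round(s['wrist_torque'],2),s['finger_gap'])
if __name__=="__main__": st()
E
python3 st.py
```

```text
t 9.775 jig TCP mm [ -27.14 -109.52] z 30.78 yaw 79.77 F jig [0.2 1. ] 6.5 M [0.21 0.08 0.01] 0.04391459975728344
```

>>> drive_tool(
  targets=[
    [[0.0007,0.0039,0],[0,0,0],-1],
    [[0.0014,0.0079,0],[0,0,0],-1],
    [[0.0021,0.0118,0],[0,0,0],-1],
    [[0.0027,0.0148,0],[0,0,0],-1],
    [[0.0032,0.0177,0],[0,0,0],-1],
    [[0.0036,0.0197,0],[0,0,0],-1],
    [[0.0036,0.0197,0],[0,0,0],-1],
  ],
)

```text
t: 10.65
ee_pos: [0.5388, 0.0378, 0.0307]
tool_rot: [3.139, 0.001, 1.392]
wrist_force: [-0.7, -3.3, 6.7]
finger_gap: 0.0441
```

```bash
python3 st.py
```

```text
t 10.65 jig TCP mm [ -27.11 -100.72] z 30.75 yaw 79.76 F jig [-0.1 -3.4] 6.7 M [-0.42  0.25  0.11] 0.04409011030094107
```

>>> drive_tool(
  targets=[
    [[0.002,-0.0004,0],[0,0,0],-1],
    [[0.004,-0.0007,0],[0,0,0],-1],
    [[0.006,-0.0011,0],[0,0,0],-1],
    [[0.008,-0.0014,0],[0,0,0],-1],
    [[0.0098,-0.0018,0],[0,0,0],-1],
    [[0.0098,-0.0018,0],[0,0,0],-1],
  ],
)

```text
t: 11.4
ee_pos: [0.5417, 0.0378, 0.0307]
tool_rot: [-3.14, -0.0, 1.392]
wrist_force: [-6.7, -0.1, 11.7]
finger_gap: 0.044
```

```bash
python3 st.py
```

```text
t 11.4 jig TCP mm [ -24.3  -100.21] z 30.72 yaw 79.75 F jig [-6.6 -1.3] 11.7 M [-0.04  0.96 -0.06] 0.04402351048401579
```

>>> drive_tool(
  targets=[
    [[0.002,-0.0004,0],[0,0,0],-1],
    [[0.004,-0.0007,0],[0,0,0],-1],
    [[0.004,-0.0007,0],[0,0,0],-1],
  ],
)

```text
t: 11.78
ee_pos: [0.5436, 0.0376, 0.0307]
tool_rot: [-3.14, -0.0, 1.392]
wrist_force: [-6.4, 0.6, 11.5]
finger_gap: 0.0442
```

```bash
python3 st.py
```

```text
t 11.775 jig TCP mm [ -22.33 -100.03] z 30.72 yaw 79.75 F jig [-6.4 -0.6] 11.5 M [-0.    0.89 -0.06] 0.04416666866385009
```

>>> drive_tool(
  targets=[
    [[0.0004,0.002,0],[0,0,0],-1],
    [[0.0007,0.004,0],[0,0,0],-1],
    [[0.0011,0.006,0],[0,0,0],-1],
    [[0.0011,0.006,0],[0,0,0],-1],
  ],
)

```text
t: 12.28
ee_pos: [0.5446, 0.0391, 0.0307]
tool_rot: [-3.141, 0.001, 1.391]
wrist_force: [-4.9, -6.4, 10.7]
finger_gap: 0.0441
```

```bash
python3 st.py
```

```text
t 12.275 jig TCP mm [-21.63 -98.36] z 30.67 yaw 79.71 F jig [-3.7 -7.2] 10.7 M [-0.82  0.83 -0.37] 0.04410171214187342
```

>>> drive_tool(
  targets=[
    [[0,0,0.0024],[0,0,0],-1],
    [[0.002,-0.0004,0.0024],[0,0,0],-1],
    [[0.004,-0.0007,0.0024],[0,0,0],-1],
    [[0.006,-0.0011,0.0024],[0,0,0],-1],
    [[0.006,-0.0011,0.0024],[0,0,0],-1],
  ],
)

```text
t: 12.9
ee_pos: [0.545, 0.0401, 0.0308]
tool_rot: [-3.135, -0.0, 1.391]
wrist_force: [-10.3, 1.2, 10.3]
finger_gap: 0.0437
```

```bash
python3 st.py
```

```text
t 12.9 jig TCP mm [-21.49 -97.27] z 30.82 yaw 79.7 F jig [-10.4  -0.7] 10.3 M [ 0.12  1.64 -0.47] 0.04373078183894634
```

The fence is touched: x stopped and the force there rose to 10 N. Next I press towards the stop.

>>> drive_tool(
  targets=[
    [[0.0004,0.002,0],[0,0,0],-1],
    [[0.0007,0.004,0],[0,0,0],-1],
    [[0.0011,0.006,0],[0,0,0],-1],
    [[0.0011,0.006,0],[0,0,0],-1],
  ],
)

```text
t: 13.4
ee_pos: [0.5454, 0.0411, 0.0308]
tool_rot: [-3.135, 0.002, 1.39]
wrist_force: [-12.1, -7.5, 11.0]
finger_gap: 0.0443
```

```bash
python3 st.py
```

```text
t 13.4 jig TCP mm [-21.26 -96.2 ] z 30.82 yaw 79.66 F jig [-10.5  -9.6] 11.0 M [-1.01  1.81 -0.9 ] 0.04425852606957985
```

>>> drive_tool(
  targets=[
    [[0.0004,0.002,0.001],[0,0,0],-1],
    [[0.0007,0.004,0.002],[0,0,0],-1],
    [[0.0011,0.006,0.002],[0,0,0],-1],
    [[0.0011,0.006,0.002],[0,0,0],-1],
    [[0.0011,0.006,0.002],[0,0,0],-1],
  ],
)

```text
t: 14.02
ee_pos: [0.5454, 0.0413, 0.0309]
tool_rot: [-3.134, 0.006, 1.391]
wrist_force: [-12.3, -19.7, 4.1]
finger_gap: 0.044
```

```bash
python3 st.py
python3 - <<'E'
from h import *
q,e=snapshot("scene");p,d=snapshot("top");np.savez("pics/s5.npz",p=q,d=e,tp=p,td=d)
cv2.imwrite("pics/g5.png",cv2.resize(q[130:260,240:400,::-1],None,fx=4.5,fy=4.5,interpolation=3))
cv2.imwrite("pics/g5t.png",cv2.resize(p[150:250,230:390,::-1],None,fx=4.5,fy=4.5,interpolation=3))
E
```

```text
t 14.025 jig TCP mm [-21.3  -96.08] z 30.87 yaw 79.67 F jig [ -8.6 -21.6] 4.1 M [-2.69  1.75 -0.97] 0.044045504287038385
```

View pics/g5.png

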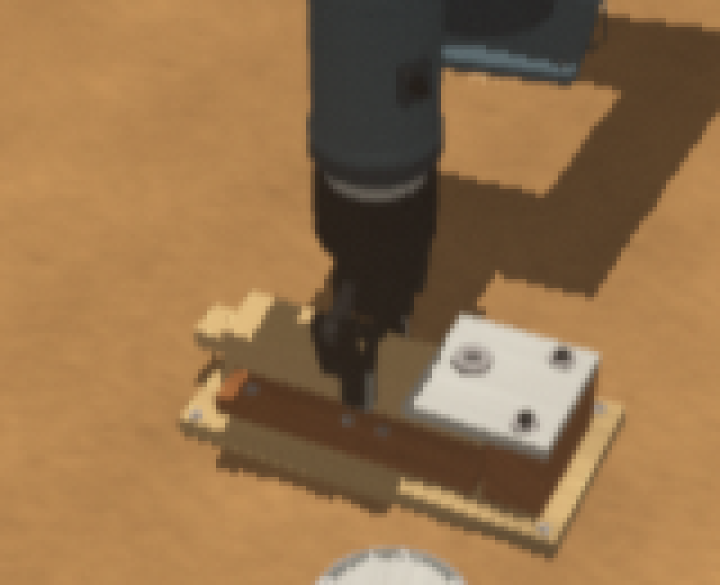

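View pics/g5t.png

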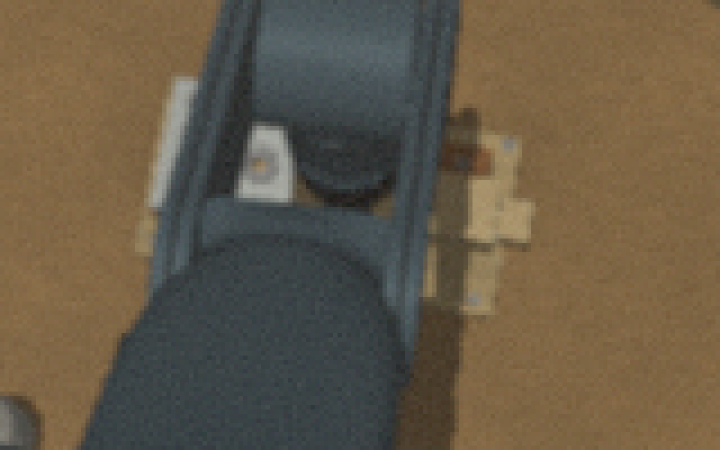

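y has stopped too (21 N at the stop). I'll trade some y push for more x push and measure the rail's alignment in the picture.

>>> drive_tool(
  targets=[
    [[0,-0.001,0],[0,0,0],-1],
    [[0.001,-0.002,0],[0,0,0],-1],
    [[0.003,-0.0025,0],[0,0,0],-1],
    [[0.005,-0.003,0],[0,0,0],-1],
    [[0.005,-0.003,0],[0,0,0],-1],
    [[0.005,-0.003,0],[0,0,0],-1],
  ],
)

```text
t: 14.88
ee_pos: [0.5455, 0.0413, 0.0309]
tool_rot: [-3.129, 0.005, 1.391]
wrist_force: [-18.3, -13.8, 12.6]
finger_gap: 0.0438
```

Run:
```python
from st import *
st()
p,d=snapshot("scene");np.savez("pics/s6.npz",p=p,d=d)
P=cloud("scene",d);J=(P[...,:2]-o)@R*1000;z=P[...,2]*1000
# rail top, x edges per y bin; rail side; fence top
for y0 in(-198,-185,-170,-150,-75,-66):
    m=(J[...,1]>y0)&(J[...,1]<y0+12)
    t=m&(z>57)&(z<68)&(J[...,0]>-70)&(J[...,0]<25)
    f=m&(z>27)&(z<38)&(J[...,0]>3)&(J[...,0]<45)
    s=m&(z>38)&(z<56)&(J[...,0]>-20)&(J[...,0]<25)
    g=lambda k,i,q:np.round(np.percentile(J[k][:,i],q),1) if k.sum()>3 else None
    print(y0,"top x",g(t,0,[3,97]),"z",np.median(z[t]) if t.any() else None,"fence x",g(f,0,[3,97]),"z",np.median(z[f]) if f.any() else None,"side x",g(s,0,[50]))
t=(z>57)&(z<68)&(J[...,0]>-60)&(J[...,0]<15)&(J[...,1]<-100);print("shoulder y",np.percentile(J[t][:,1],[1,3]))
```

```text
t 14.875 jig TCP mm [-21.19 -96.08] z 30.94 yaw 79.67 F jig [-15.5 -16.9] 12.6 M [-2.03  2.76 -0.99] 0.04383782280286058
-198 top x [-42.5   0.3] z 62.27021699171677 fence x [ 5.5 29.9] z 32.63826090816194 side x [0.6]
-185 top x [-41.6   2.5] z 62.48574283991633 fence x [ 4.7 30.7] z 32.5082834362871 side x [1.2]
-170 top x [-43.2   0.1] z 62.74591047157412 fence x [ 4.9 31.1] z 32.676806245075674 side x [-0.1]
-150 top x [-31.3   2.3] z 62.26391050376217 fence x [ 5.3 30.5] z 32.91098118182173 side x [-0.2]
-75 top x [-42.9   1. ] z 62.793726268501494 fence x [ 3.9 31.2] z 32.7927527135312 side x [0.4]
-66 top x [-42.4  -0.9] z 62.85210556116322 fence x [ 3.2 29.4] z 32.45914681668342 side x None
shoulder y [-1401.40742769 -1396.71840782]
```

>>> drive_tool(
  targets=[
    [[0.002,0.0006,0.001],[0,0,0],-1],
    [[0.004,0.001,0.002],[0,0,0],-1],
    [[0.004,0.001,0.002],[0,0,0],-1],
    [[0.004,0.001,0.002],[0,0,0],-1],
    [[0.004,0.001,0.002],[0,0,0],-1],
    [[0.004,0.001,0.002],[0,0,0],-1],
  ],
  newtons=80,
)

```text
t: 15.68
ee_pos: [0.5455, 0.0413, 0.0311]
tool_rot: [-3.125, 0.006, 1.391]
wrist_force: [-21.1, -18.1, 10.7]
finger_gap: 0.0434
```

Run:
```python
from st import *
st()
for k in range(2):
  p,d=snapshot("scene")
  P=cloud("scene",d);J=(P[...,:2]-o)@R*1000;z=P[...,2]*1000
  t=(z>57)&(z<68)&(J[...,0]>-60)&(J[...,0]<15)&(J[...,1]<-100)&(J[...,1]>-260);print("shoulder y",np.percentile(J[t][:,1],[0,1,3]))
  g=(z>72)&(z<82)&(abs(J[...,0]+17)<55)&(abs(J[...,1])<70);print("guide y",np.percentile(J[g][:,1],[1,3,97,99]),"x",np.percentile(J[g][:,0],[1,3,97,99]))
  f=(z>27)&(z<38)&(J[...,0]>6)&(J[...,0]<26)&(J[...,1]<-100)&(J[...,1]>-260);print("fence y",np.percentile(J[f][:,1],[0,1,3]))
st()
```

```text
t 15.675 jig TCP mm [-21.17 -96.08] z 31.08 yaw 79.68 F jig [-17.5 -21.6] 10.7 M [-2.41  3.33 -1.03] 0.04338130712789645
shoulder y [-198.96534832 -197.89442607 -196.8336198 ]
guide y [-53.70814549 -51.73304082  39.64760429  40.80459845] x [-64.14078308 -60.71479874  31.15569365  31.75660695]
fence y [-189.30190907 -187.65589023 -185.68935147]
shoulder y [-200.37218817 -198.78885175 -196.94795302]
guide y [-53.71747306 -51.60498395  39.08686406  40.57680849] x [-63.97630452 -62.3519736   30.17547779  31.48615791]
fence y [-189.2409997  -188.92688467 -185.93689771]
t 15.775 jig TCP mm [-21.16 -96.07] z 31.09 yaw 79.68 F jig [-17.9 -22.3] 9.9 M [-2.35  3.32 -0.98] 0.04387382100926304
```

Run:
```python
from st import *
print(np.abs(state()['qvel']).max()); st(); job_done()
```

```text
0.002341480414526136
t 15.775 jig TCP mm [-21.16 -96.07] z 31.09 yaw 79.68 F jig [-17.9 -22.3] 9.9 M [-2.35  3.32 -0.98] 0.04387382100926304
the job is handed in; nothing more can be done
```

I gripped the larger tenoned rail at its middle and turned it about 97°. I laid it on the baseboard, slid it square end first under the guide plate, and pressed it against fence and stop. I handed the job in at 15.8 s with the rail still held at an 80 N grip setting; no verdict was reported.

**Last checks:**
- **Push:** the wrist read about 18 N along the fence direction and 22 N along the stop direction. Some of that is friction, so the fence and stop forces themselves are lower but should be well above 1.5 N.
- **Stillness:** the arm was still, and neither direction gave further under added push.
- **Position:** depth images showed the rail side flush with the fence to about 1 mm and parallel to it. The tenon shoulder is about 10 mm past the fence end, as it should be at home.
- **Flatness:** in the depth check just before the final push, the rail top was about 30 mm above the fence top, so it was lying flat.

**What disagreed:**
- **Offset from my jig estimate:** at contact the tool sat about 1.3 mm in x past my jig estimate, which is within calibration error.
- **Tool tilt:** the tool was tilted about 1° about the rail's long axis by the push. I left it because it was within tolerance.
- **Not checked:** I did not measure the bystanders again; the arm's path stayed clear of them.

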